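# Turn a lamp mat face up with a spatula

### The arm

A 6-joint arm with a two-finger parallel gripper is mounted at the origin on the work surface. World frame = base frame: x ahead of the robot, y to its left, z up, the work surface at z = 0. Lengths are in m, angles in degrees, forces in N, time in s.
With the tool pointing down it reaches from about 0.4 to 0.825 m from the base axis. Payload 7 kg.
Tool frame: the origin (TCP) lies on the mounting face of the last link; the fingertips stand 178 mm ahead of it and the grasp point (between the pads) lies 159 mm ahead of it; z points along the fingers, y is the direction in which the jaws open and shut (so a half turn about z gives the same grasp; the last joint's range is limited). The gripper opens to 88 mm and grips with 3 to 60 N. Pads are 19 mm wide; open, the fingers measure 130 mm over their backs; the gripper's body (78 mm by 193 mm) begins 47 mm behind the grasp point.
Start: joints at [85.663, 20.546, 0.682, 0, -70.136, -16.507], TCP at [0.24, 0.631, 0.405] pointing down, gripper open.
Joint ranges: [-176.03, 176.03], [-82.01, 121.73], [-58.28, 71.71], [-173.87, 95.51], [-174.79, -0.11], [-173.66, 173.66]. Speed limits (degrees/s): [136.94, 136.94, 172.46, 180, 180, 180].

### API

Orientations are given as [roll, pitch, yaw] about the fixed x, y, z axes, in that order (R = Rz(yaw) Ry(pitch) Rx(roll)).
In Python, from plant import r gives the robot as it stands. The module is installed in compiled form; this text tells all that it offers.
- The arm moves only by the tool carry_out, never from a script. Its argument "plan" is a list of rows, each a list of 3 entries, a list of its own where there are three numbers: the shift along the tool's x, y, z in m, then the turn, a rotation vector about the tool's x, y, z in degrees, then the closure in counts, from 0 (fully open) to 255 (shut). In form: [[[x, y, z], [ax, ay, az], hand], ...]. A call has 1 to 12 rows; each row shifts and turns the commanded pose from where the row before left it, along the tool's axes as they then stand; what a row does not reach is not made up. A row lasts 1/12 s, in which the tool goes at most 41.7 mm and 7.16 degrees, less where a joint would pass 70% of its speed; a pose out of reach is approached as far as the arm can. A call is refused whole if a number of a shift passes 0.0417 or a number of a turn 7.16, either way. A call with a gripper value outside its range is refused whole. The fingers move at their own pace and stop on an object; "grip_force" is the grip in N (left out, the last holds). Time passes only in rows, so rows that do not move let the fingers close. It gives the time, the measured TCP pose, the force and the opening at its end, in the units of the state.
- r.get_state(): the state, without advancing time (a new reading comes with each control period).
- r.capture(name): name is "scene" or "top" or "wrist"; returns the picture (480x640x3 uint8, red, green, blue); there is no depth.
- r.get_calibration(name): a dict with "K" (3x3 intrinsics, pixels), "rvec" (rotation vector, rad) and "tvec" (3), from world to camera coordinates, as OpenCV has them. Camera axes: x right, y down, z forward; pixel columns grow to the right and rows downward; lengths in m; the calibration is good to about 2 mm. A picture is of the moment at which its call begins: read the wrist's pose just before it. get_calibration takes no time and is no camera call; for the wrist camera it gives the pose at the moment of the call.
- r.close_job(): hands the job in, once; it reports no verdict.
The state is a dict: "time_s": time; "joints": joint angles; "qd": joint speeds; "joint_torque": joint torques, N m; "tcp_pos": TCP position; "eef_rot": TCP orientation; "contact_force": force on the tool from outside, world axes, zero at the start; "moment": the same for the moment, N m; "gripper_width": finger opening in m.
Only numpy, scipy, OpenCV 4.12 (cv2) and the standard library are available. Lean on these libraries where they do the work, as an engineer would, in place of code of your own. Each camera call takes 0.05 s, during which the arm holds its last target. There are 200 camera calls.

### The job

The round lamp mat lies cork side up, hanging a little over the edge of the white display board. Take the spatula by its handle, slip the blade under the overhanging edge of the round mat and flip it over, so that it lies flat on the board with its dark wooden side up; do not touch the mat with the fingers, and leave the square mat where it is. Then lay the spatula down flat on the counter and let it go.

Things in the scene. Friction and masses are not known exactly. Their poses are not given: they have to be found in the camera images.
- spatula: Spatula, 120 g, lying flat on the counter right of the board, blade towards the board. Origin on its underside at the gripping place; x points to the blade, z up. Wooden flat-sided handle x = -90 to 30 mm, 18 mm wide (y), 28 mm high (z = 0 to 28); thin neck to x = 80; steel blade x = 80 to 160, 60 mm wide, 2.5 mm thick, underside at z = 0. Centre of mass near x = 20 mm.
- round_mat: Round lamp mat to flip: rigid disc, diameter 90 mm, 8 mm thick, about 70 g; one face cork, the other dark wood. Origin at the centre of the wooden face (underneath at the start); z points out through the cork face (up at the start, down once flipped). Its centre starts 20 mm inside the board's right-hand edge, so it overhangs that edge by 25 mm. Its yaw means nothing.
- square_mat: Square mat, 86 x 86 x 8 mm, of the same cork and wood, also cork up and overhanging the same edge; leave it alone. Origin at the centre of its underside, z up.
- board: White display board fixed on the counter, 300 (x) by 320 (y) mm, 30 mm high. Origin at the centre of its underside, on the counter; y to the robot's left, z up. The mats overhang its right-hand edge (y = -160 mm), one at x = -90 to -60, the other at x = 60 to 90 mm, in either order. Friction 0.5 to 0.7: a mat tips about its far edge. A crystal lamp 230 mm high stands near y = 90 mm.

How it is judged:
By the outcome, as a careful person would: the job done as asked, in the order asked, and still so for the second after the job is handed in, with the robot touching nothing.
It also fails if it takes over 53 s, if anything falls off the work surface, if the arm or the gripper's body presses on something with over 40 N, if the wrist force passes 120 N, or if a joint passes its speed limit or range.

## Working session

There is one attempt and no reset: what is moved stays moved. The work goes in short steps, Python scripts to look and compute and a tool call to move; the robot and the scene stay as the last step left them, time stands still between calls to the robot, and variables do not carry over. Pictures are saved under pics/ and viewed, about 8 in all and at most 12, crops included, and the job is handed in when it is done.

Besides the shell and the picture viewer there is one more tool, called after "Emit:" as name(argument=value, ...), one argument or row to a line, values as JSON. carry_out: Moves the arm, as the interface text tells. Its arguments: {"type":"object","properties":{"plan":{"type":"array","items":{"type":"array"}},"grip_force":{"type":"number"}},"required":["plan"]}

```bash
mkdir -p pics
python3 - <<'E'
from plant import r
import cv2
print(r.get_state())
for n in("scene","top"):
    cv2.imwrite(f"pics/{n}0.png",r.capture(n)[:,:,::-1]); print(n,r.get_calibration(n))
E
```

```text
{'time_s': 0.0, 'joints': array([ 8.56633478e+01,  2.05906669e+01,  6.31291734e-01, -2.00213967e-02,
       -7.01350050e+01, -1.65092437e+01]), 'qd': array([-0.01117708, -0.0917712 , -0.03068145,  0.0319825 , -0.04082663,
        0.03294601]), 'joint_torque': array([-4.90927687e-04, -5.82709408e+01,  2.93050164e+01,  6.99723691e+00,
        6.90123779e-03, -1.47625233e-04]), 'tcp_pos': array([0.2401076 , 0.63062717, 0.40371256]), 'eef_rot': array([ 1.79904162e+02, -8.77734410e-03, -2.08527074e+01]), 'contact_force': array([ 0.29773785, -0.04762645, -1.09726721]), 'moment': array([-0.03022544,  0.02798016,  0.02942172]), 'gripper_width': 0.08747813550602215}
scene {'K': array([[596.74213646,   0.        , 329.51005034],
       [  0.        , 596.74213646, 228.31631118],
       [  0.        ,   0.        ,   1.        ]]), 'rvec': array([ 1.81666058,  1.57716649, -0.69282927]), 'tvec': array([-0.04074436, -0.35138026,  1.50313153])}
top {'K': array([[442.86337089,   0.        , 325.96479397],
       [  0.        , 442.86337089, 240.28280721],
       [  0.        ,   0.        ,   1.        ]]), 'rvec': array([ 2.23900421, -1.9376438 ,  0.2344329 ]), 'tvec': array([-0.11297048,  0.57960238,  0.57976175])}
```

View pics/scene0.png

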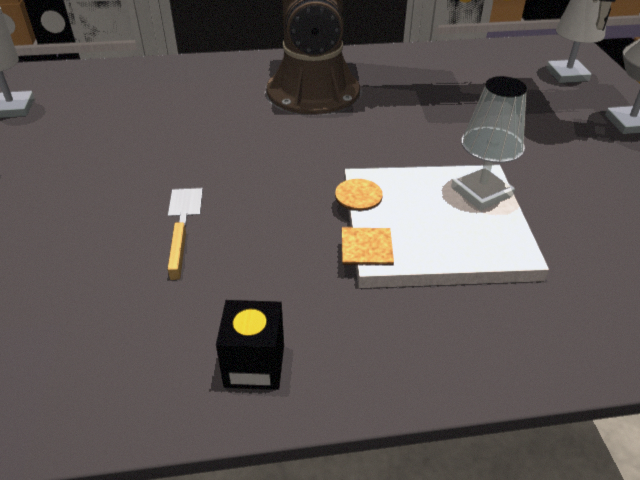

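View pics/top0.png

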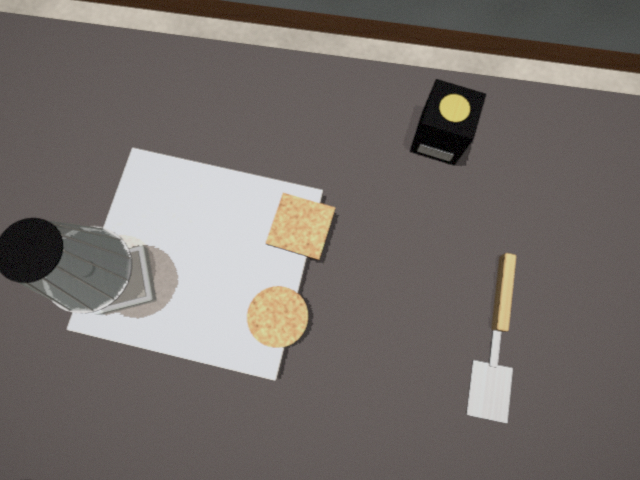

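Scene: board right of centre; round mat at (359,193), square mat at (367,245), spatula at (180,235) with its blade toward the robot, black box at (250,340). Top: round mat at (278,317), square mat at (301,226), spatula handle (508,255)–(503,330), blade centre (490,391), board corners (134,150), (322,188), (276,377), (70,330), and the lamp at (90,270).

```bash
cat > h.py <<'E'
import numpy as np, cv2
from plant import r
from scipy.spatial.transform import Rotation as Ro
def ray(n,uv,z,cal=None):
    c=cal or r.get_calibration(n); R=cv2.Rodrigues(c["rvec"])[0]; C=-R.T@c["tvec"].ravel()
    p=cv2.undistortPoints(np.array(uv,float).reshape(-1,1,2),c["K"],None).reshape(-1,2)
    d=np.c_[p,np.ones(len(p))]@R
    return C+d*((z-C[2])/d[:,2])[:,None]
def proj(n,P,cal=None):
    c=cal or r.get_calibration(n)
    return cv2.projectPoints(np.array(P,float).reshape(-1,1,3),c["rvec"],c["tvec"],c["K"],None)[0].reshape(-1,2)
E
python3 - <<'E'
from h import *
np.set_printoptions(precision=4,suppress=True)
b=ray("top",[(134,150),(322,188),(276,377),(70,330)],.03); print("board",b,b.mean(0),np.linalg.norm(np.diff(b,axis=0),axis=1))
im=cv2.imread("pics/top0.png"); hsv=cv2.cvtColor(im,cv2.COLOR_BGR2HSV)
def comp(m,z,name,mina):
    n,l,s,c=cv2.connectedComponentsWithStats(m.astype(np.uint8))
    for i in range(1,n):
        if s[i,4]>mina:
            cn=max(cv2.findContours((l==i).astype(np.uint8),0,2)[0],key=cv2.contourArea)
            q=cv2.boxPoints(cv2.minAreaRect(cn)); P=ray("top",q,z)
            print(name,s[i],c[i],"\n ctr",ray("top",[c[i]],z)[0],"boxc",P.mean(0),"sides",np.linalg.norm(P[1]-P[0]),np.linalg.norm(P[2]-P[1]),"dir",np.degrees(np.arctan2(*(P[1]-P[0])[1::-1])))
org=(hsv[...,1]>110)&(hsv[...,2]>100); org[:140]=0
a=org.copy(); a[:,400:]=0; comp(a,.038,"mat",300)
a=org.copy(); a[:,:400]=0; comp(a,.028,"handle",100)
w=(hsv[...,1]<60)&(hsv[...,2]>140); w[:,:400]=0; w[:140]=0; comp(w,.0025,"blade",100)
comp((lambda w:(w[:340].__setitem__(slice(None),0),w)[1])(np.pad(w[:, :],0)),.0025,"b2",100)
E
```

```text
board [[ 0.703   0.3027  0.03  ]
 [ 0.6828 -0.0091  0.03  ]
 [ 0.3875  0.0149  0.03  ]
 [ 0.4097  0.3266  0.03  ]] [0.5458 0.1588 0.03  ] [0.3124 0.2963 0.3125]
blade [ 467  330   46   93 2597] [490.2568 386.2738] 
 ctr [ 0.4179 -0.3032  0.0025] boxc [ 0.4357 -0.3041  0.0025] sides 0.1333142872294335 0.06370495011599635 dir -2.6431534545250392
b2 [ 467  340   46   83 2518] [490.0627 387.8876] 
 ctr [ 0.4155 -0.303   0.0025] boxc [ 0.4284 -0.3037  0.0025] sides 0.11878980869295101 0.06339971067222593 dir -2.6431212023604655
```

Run:
```python
from h import *
np.set_printoptions(precision=4,suppress=True)
im=cv2.imread("pics/top0.png").astype(int)
for u,v in [(278,317),(301,226),(506,290),(180,200)]: print(im[v,u])
d=im[...,2]-im[...,0]
def comp(m,z,name,mina):
    n,l,s,c=cv2.connectedComponentsWithStats(m.astype(np.uint8))
    for i in range(1,n):
        if s[i,4]>mina:
            cn=max(cv2.findContours((l==i).astype(np.uint8),0,2)[0],key=cv2.contourArea)
            q=cv2.boxPoints(cv2.minAreaRect(cn)); P=ray("top",q,z)
            print(name,s[i],c[i],"\n ctr",ray("top",[c[i]],z)[0],"box",P[:,:2].tolist(),"sides",np.linalg.norm(P[1]-P[0]),np.linalg.norm(P[2]-P[1]))
m=d>60; m[:140]=0
a=m.copy();a[:,400:]=0;comp(a,.038,"mat",500)
a=m.copy();a[:,:400]=0;comp(a,.028,"handle",200)
w=(abs(d)<40)&(im.min(2)>150); w[:,:240]=0; b=w.copy(); b[:,:400]=0; b[:365]=0; comp(b,.0025,"blade",100)
# board refine: white pixels
w=(abs(d)<40)&(im.min(2)>150); w[:,400:]=0; w|=a&False
m2=m.copy();m2[:,400:]=0
comp(w|m2,.03,"board",3000)
```

```text
[146 196 214]
[129 177 212]
[145 195 212]
[218 216 214]
mat [ 266  193   69   66 2895] [300.4238 225.5672] 
 ctr [0.6144 0.0146 0.038 ] box [[0.5795843183176159, 0.06280984338202963], [0.6658115249522787, 0.05232041428541342], [0.6511012229175285, -0.03384777103849264], [0.5659607270968483, -0.021048756159319577]] sides 0.08686287634421146 0.0874148108043974
mat [ 248  287   60   60 2813] [277.3395 316.2791] 
 ctr [0.4728 0.0266 0.038 ] box [[0.5091231141599238, 0.07723393935821429], [0.5217795989561719, -0.009965841764576974], [0.43697153857547194, -0.02305473567886582], [0.42476886755427423, 0.061552656841515084]] sides 0.08811349746355754 0.08581215676951578
handle [497 254  19  77 865] [505.9514 292.3006] 
 ctr [ 0.5584 -0.3095  0.028 ] box [[0.5009159597891483, -0.2976867677204344], [0.6187049201757109, -0.3039492297177323], [0.6193178688703502, -0.321771716420796], [0.5015590062375483, -0.31481531507167404]] sides 0.11795532043623475 0.017833023814909855
blade [ 467  365   46   58 2214] [489.8654 392.033 ] 
 ctr [ 0.4096 -0.3031  0.0025] box [[0.36781567906187146, -0.26995153385455395], [0.4489061880978843, -0.273207623439632], [0.4514781687955645, -0.33553994077009464], [0.370439892526343, -0.33057718626082533]] sides 0.08115585484181492 0.062385357805295395
board [   0    0  400   64 7612] [210.0667  28.3001] 
 ctr [0.9462 0.2271 0.03  ] box [[0.9265892760040868, 0.6014142774912251], [0.968127219534638, 0.6098968704849004], [0.9667483195873106, -0.10734609890479441], [0.9262244881145513, -0.10697150810173442]] sides 0.04239522539913672 0.71724429485637
board [   67   148   268   233 37068] [211.815  261.8742] 
 ctr [0.54   0.1405 0.03  ] box [[0.4095543455802416, 0.33331120549893645], [0.7181708430994572, 0.3431513657624083], [0.6779621534594364, -0.035292126231446216], [0.3805803736028194, -0.008670009831180714]] sides 0.30877333319935324 0.3805735347538898
```

Cross-checks pass: the mat centre is about 20 mm inside the edge, the board sides measure about 0.30 x 0.31, and the spatula handle-to-blade distance is 150 mm. Spatula origin is about (0.530, -0.308), yaw 177.4°. Next I raise the arm to clear the lamp and go over the spatula.

Emit:
carry_out(
  plan=[
    [[0,0,-0.025],[0,0,-6.1],0],
    [[0,0,-0.025],[0,0,-6.1],0],
    [[0,0,-0.025],[0,0,-6.1],0],
    [[0.0138,0.0385,0],[0,0,0],0],
    [[0.0138,0.0385,0],[0,0,0],0],
    [[0.0138,0.0385,0],[0,0,0],0],
    [[0.0138,0.0385,0],[0,0,0],0],
    [[0.0138,0.0385,0],[0,0,0],0],
    [[0.0138,0.0385,0],[0,0,0],0],
    [[0.0138,0.0385,0],[0,0,0],0],
    [[0.0138,0.0385,0],[0,0,0],0],
    [[0.0138,0.0385,0],[0,0,0],0],
  ],
)

```text
time_s: 1.1
tcp_pos: [0.3488, 0.277, 0.4795]
eef_rot: [-180.0, 0.0, -2.5]
contact_force: [1.6, 0.6, 0.2]
gripper_width: 0.0879
```

Emit:
carry_out(
  plan=[
    [[0.0138,0.0385,0],[0,0,0],0],
    [[0.0138,0.0385,0],[0,0,0],0],
    [[0.0138,0.0385,0],[0,0,0],0],
    [[0.0138,0.0385,0],[0,0,0],0],
    [[0.0138,0.0385,0],[0,0,0],0],
    [[0.0138,0.0385,0],[0,0,0],0],
    [[0.0138,0.0385,0],[0,0,0],0],
    [[0.0138,0.0385,0],[0,0,0],0],
    [[0.0138,0.0385,0],[0,0,0],0],
    [[0.0138,0.0385,0],[0,0,0],0],
    [[0.0138,0.0385,0],[0,0,0],0],
    [[0.0138,0.0385,0],[0,0,0],0],
  ],
)

```text
time_s: 2.1
tcp_pos: [0.4938, -0.192, 0.4795]
eef_rot: [-180.0, 0.0, -2.6]
contact_force: [0.9, 1.1, 0.1]
gripper_width: 0.0877
```

Emit:
carry_out(
  plan=[
    [[0.0138,0.0382,0],[0,0,0],0],
    [[0.0138,0.0382,0],[0,0,0],0],
    [[0.0138,0.0382,0],[0,0,0],0],
    [[0,0,0.036],[0,0,0],0],
    [[0,0,0.036],[0,0,0],0],
    [[0,0,0.036],[0,0,0],0],
    [[0,0,0.036],[0,0,0],0],
    [[0,0,0.036],[0,0,0],0],
    [[0,0,0.03],[0,0,0],0],
    [[0,0,0],[0,0,0],0],
  ],
)

```text
time_s: 2.93
tcp_pos: [0.5275, -0.3053, 0.2629]
eef_rot: [-179.8, 0.6, -2.6]
contact_force: [-1.2, 0.5, -0.6]
gripper_width: 0.0873
```

Run:
```python
from h import *
np.set_printoptions(precision=4,suppress=True)
s=r.get_state(); print(s["tcp_pos"],s["joints"])
c=r.get_calibration("wrist"); im=r.capture("wrist")[:,:,::-1].copy()
y=np.radians(177.4); o=np.array([.530,-.308]); R=np.array([[np.cos(y),-np.sin(y)],[np.sin(y),np.cos(y)]])
def W(p): p=np.array(p,float); return np.c_[p[:,:2]@R.T+o,p[:,2]]
for q in ([(-90,9,28),(30,9,28),(30,-9,28),(-90,-9,28)],[(80,30,2.5),(160,30,2.5),(160,-30,2.5),(80,-30,2.5)]):
    P=proj("wrist",W(np.array(q)/1000),c); cv2.polylines(im,[P.astype(int).reshape(-1,1,2)],True,(0,255,0) ,1)
cv2.imwrite("pics/w1.png",im)
```

```text
[ 0.5275 -0.3053  0.2629] [-11.7499  21.7583 -17.6673  -0.1213 -51.2108  99.1991]
```

View pics/w1.png

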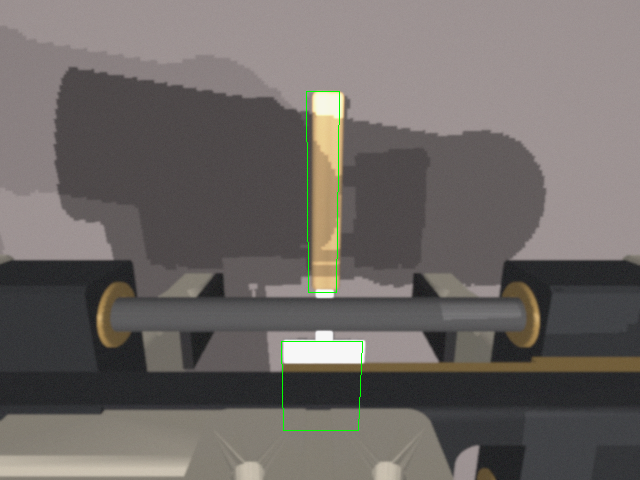

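Overlay: the handle (312–343, 92–290) matches the projection to within about 2 mm, and the blade edge at row 341 matches. I correct slightly, descend and grip.

Emit:
carry_out(
  plan=[
    [[0.0025,0.0035,0.02],[0,0,0.4],0],
    [[0,0,0.03],[0,0,0],0],
    [[0,0,0.02],[0,0,0],0],
    [[0,0,0.01],[0,0,0],0],
    [[0,0,0],[0,0,0],0],
    [[0,0,0],[0,0,0],0],
  ],
)

```text
time_s: 3.48
tcp_pos: [0.5333, -0.3099, 0.1913]
eef_rot: [180.0, -0.1, -2.9]
contact_force: [-0.0, -0.0, 0.7]
gripper_width: 0.0876
```

Emit:
carry_out(
  plan=[
    [[-0.003,0,0.005],[0,0,0],0],
    [[0,0,0.0055],[0,0,0],0],
    [[0,0,0],[0,0,0],255],
    [[0,0,0],[0,0,0],255],
    [[0,0,0],[0,0,0],255],
    [[0,0,0],[0,0,0],255],
    [[0,0,0],[0,0,0],255],
    [[0,0,0],[0,0,0],255],
    [[0,0,0],[0,0,0],255],
    [[0,0,0],[0,0,0],255],
  ],
  grip_force=50,
)

```text
time_s: 4.32
tcp_pos: [0.5295, -0.3096, 0.1792]
eef_rot: [180.0, 0.0, -2.9]
contact_force: [0.5, -0.6, 0.1]
gripper_width: 0.0399
```

Emit:
carry_out(
  plan=[
    [[0,0,0],[0,0,0],255],
    [[0,0,0],[0,0,0],255],
    [[0,0,0],[0,0,0],255],
    [[0,0,0],[0,0,0],255],
    [[0,0,0],[0,0,0],255],
    [[0,0,0],[0,0,0],255],
  ],
)

```text
time_s: 4.82
tcp_pos: [0.5294, -0.3096, 0.1791]
eef_rot: [-180.0, 0.0, -2.9]
contact_force: [0.1, 0.8, 0.0]
gripper_width: 0.0178
```

Emit:
carry_out(
  plan=[
    [[0,0,-0.02],[0,0,0],255],
    [[0,0,-0.02],[0,0,0],255],
    [[0,0,0],[0,0,7.05],255],
    [[0,0,0],[0,0,7.05],255],
    [[0,0,0],[0,0,7.05],255],
    [[0,0,0],[0,0,7.05],255],
    [[0,0,0],[0,0,7.05],255],
    [[0,0,0],[0,0,7.05],255],
    [[0,0,0],[0,0,7.05],255],
    [[0,0,0],[0,0,7.05],255],
    [[0,0,0],[0,0,7.05],255],
    [[0,0,0],[0,0,7.05],255],
  ],
)

```text
time_s: 5.82
tcp_pos: [0.5293, -0.3095, 0.2189]
eef_rot: [180.0, 0.0, -73.8]
contact_force: [0.1, -0.5, -0.7]
gripper_width: 0.0179
```

Emit:
carry_out(
  plan=[
    [[0,0,0],[0,0,7.05],255],
    [[0,0,0],[0,0,7.05],255],
    [[0,0,0],[0,0,7.05],255],
    [[-0.0239,0.0208,0],[0,0,0],255],
    [[-0.0239,0.0208,0],[0,0,0],255],
    [[-0.0239,0.0208,0],[0,0,0],255],
    [[-0.0239,0.0208,0],[0,0,0],255],
    [[0,0,0],[0,0,0],255],
    [[0,0,0.011],[0,0,0],255],
    [[0,0,0.011],[0,0,0],255],
    [[0,0,0],[0,0,0],255],
    [[0,0,0],[0,0,0],255],
  ],
)

```text
time_s: 6.82
tcp_pos: [0.4539, -0.2076, 0.1969]
eef_rot: [179.9, -0.0, -94.6]
contact_force: [-0.1, -0.2, -1.6]
gripper_width: 0.0177
```

```bash
cat > ov.py <<'E'
from h import *
def spat(axis=None):
    s=r.get_state(); R=Ro.from_euler("xyz",s["eef_rot"],degrees=True).as_matrix()
    # spatula in tool: x -> -tool x, z -> -tool z ; underside 179.1 mm ahead of TCP
    S=np.c_[-R[:,0],R[:,1],-R[:,2]]; o=s["tcp_pos"]+R@[0,0,.1791]
    return S,o
def overlay(n,crop,out,scale):
    S,o=spat(); im=r.capture(n)[:,:,::-1].copy()
    x0,y0,x1,y1=crop; im=cv2.resize(im[y0:y1,x0:x1],None,fx=scale,fy=scale,interpolation=cv2.INTER_CUBIC)
    for q in ([(-90,9,28),(30,9,28),(30,-9,28),(-90,-9,28)],[(80,30,2.5),(160,30,2.5),(160,-30,2.5),(80,-30,2.5)]):
        P=(proj(n,o+np.array(q)/1000@S.T)-[x0,y0]+.5)*scale-.5
        cv2.polylines(im,[P.round().astype(int).reshape(-1,1,2)],True,(0,255,0),1)
    cv2.imwrite(out,im); return S,o,im
E
python3 - <<'E'
from ov import *
np.set_printoptions(precision=4,suppress=True)
a=overlay("scene",(200,100,440,300),"pics/s1.png",2)
b=overlay("top",(220,200,460,400),"pics/t1.png",2)
print(a[1],a[0],"tip",a[1]+.16*a[0][:,0]); s=r.get_state(); print(s["joints"],s["time_s"])
cv2.imwrite("pics/st1.png",np.vstack([a[2][50:350],b[2][:300]]))
E
```

```text
[ 0.4537 -0.2076  0.0178] [[ 0.08   -0.9968  0.0015]
 [ 0.9968  0.08   -0.0001]
 [-0.0001  0.0015  1.    ]] tip [ 0.4665 -0.0481  0.0178]
[ -1.9881  18.0531 -35.5911   0.0109 -36.3463  -2.6153] 6.9167
```

View pics/st1.png

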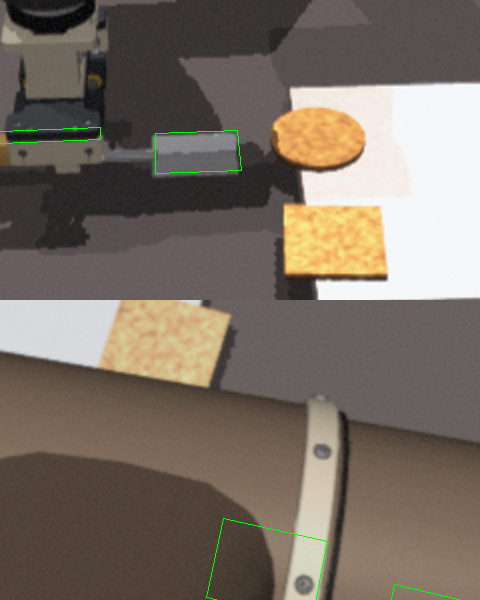

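The blade overlay matches (crop 155–240, 132–175) and sits about 30 mm short of the mat's left rim at (272,135) in the crop. Next I slip it under and check with the scene camera.

Emit:
carry_out(
  plan=[
    [[-0.012,0,0],[0,0,0],255],
    [[-0.012,0,0],[0,0,0],255],
    [[-0.012,0,0],[0,0,0],255],
    [[-0.006,0,0],[0,0,0],255],
    [[-0.006,0,0],[0,0,0],255],
    [[0,0,-0.004],[0,0,0],255],
    [[0,0,-0.004],[0,0,0],255],
    [[0,0,-0.005],[0,0,0],255],
    [[0,0,-0.005],[0,0,0],255],
    [[0,0,0],[0,0,0],255],
    [[0,0,0],[0,0,0],255],
  ],
)

```text
time_s: 7.83
tcp_pos: [0.4581, -0.16, 0.2157]
eef_rot: [-179.9, 0.0, -94.6]
contact_force: [-1.3, 0.7, -2.1]
gripper_width: 0.0179
```

Run:
```python
from ov import *
np.set_printoptions(precision=4,suppress=True)
a=overlay("scene",(230,110,430,270),"pics/s2.png",3)
print(a[1],"tip",a[1]+.16*a[0][:,0],r.get_state()["contact_force"])
```

```text
[ 0.4583 -0.16    0.0366] tip [ 0.4712 -0.0006  0.0366] [ 0.3879 -0.6336 -2.3295]
```

View pics/s2.png

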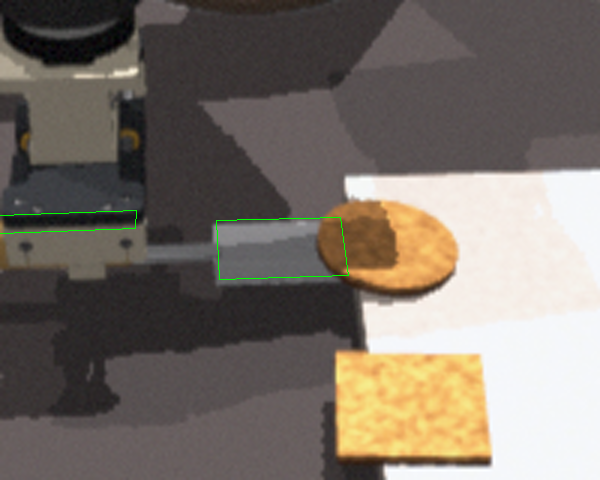

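The blade is about 17 mm under the mat, and the mat is tilting cleanly about its far edge (~7°). I continue lifting to about 40°.

Emit:
carry_out(
  plan=[
    [[0,0,-0.006],[0,0,0],255],
    [[0,0,-0.006],[0,0,0],255],
    [[0,0,-0.006],[0,0,0],255],
    [[0,0,-0.007],[0,0,0],255],
    [[-0.0025,0,-0.006],[0,0,0],255],
    [[-0.004,0,-0.006],[0,0,0],255],
    [[-0.005,0,-0.005],[0,0,0],255],
    [[0,0,0],[0,0,0],255],
  ],
)

```text
time_s: 8.55
tcp_pos: [0.4594, -0.1476, 0.2585]
eef_rot: [-179.9, 0.0, -94.6]
contact_force: [0.4, 0.2, -0.5]
gripper_width: 0.0179
```

Run:
```python
from ov import *
np.set_printoptions(precision=4,suppress=True)
a=overlay("scene",(230,110,430,270),"pics/s3.png",3)
print(a[1],"tip",a[1]+.16*a[0][:,0],r.get_state()["contact_force"],r.get_state()["time_s"])
```

```text
[ 0.4598 -0.1476  0.0794] tip [0.4725 0.0119 0.0795] [ 0.4847 -0.4049 -1.5135] 8.6
```

View pics/s3.png

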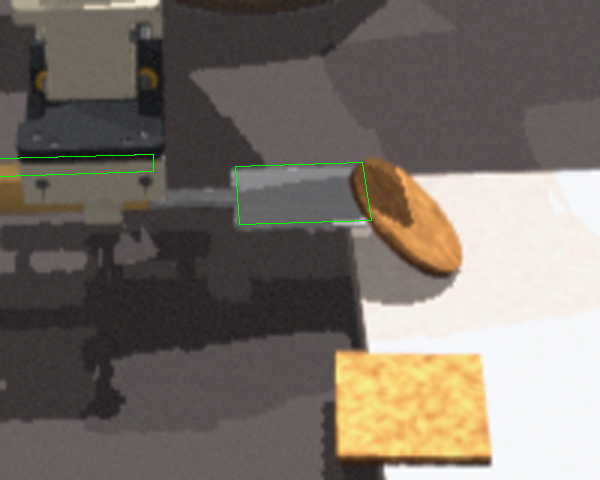

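Mat at about 40°, its far edge has not slipped. I continue over the top.

Emit:
carry_out(
  plan=[
    [[-0.008,0,-0.006],[0,0,0],255],
    [[-0.008,0,-0.006],[0,0,0],255],
    [[-0.0095,0,-0.004],[0,0,0],255],
    [[-0.0095,0,-0.004],[0,0,0],255],
    [[-0.01,0,-0.002],[0,0,0],255],
    [[-0.01,0,-0.002],[0,0,0],255],
    [[-0.01,0,0],[0,0,0],255],
    [[-0.011,0,0.001],[0,0,0],255],
    [[-0.01,0,0.002],[0,0,0],255],
    [[0,0,0],[0,0,0],255],
    [[0,0,0],[0,0,0],255],
    [[0,0,0],[0,0,0],255],
  ],
)

```text
time_s: 9.6
tcp_pos: [0.4658, -0.0624, 0.2779]
eef_rot: [180.0, -0.0, -94.6]
contact_force: [-1.0, 0.1, -1.0]
gripper_width: 0.0179
```

Run:
```python
from ov import *
np.set_printoptions(precision=4,suppress=True)
a=overlay("scene",(280,80,560,300),"pics/s4.png",2.5)
print(a[1],"tip",a[1]+.16*a[0][:,0],r.get_state()["contact_force"],r.get_state()["time_s"])
```

```text
[ 0.4656 -0.0624  0.0988] tip [0.4784 0.0971 0.0988] [-0.4612  0.6111 -1.6292] 9.65
```

View pics/s4.png

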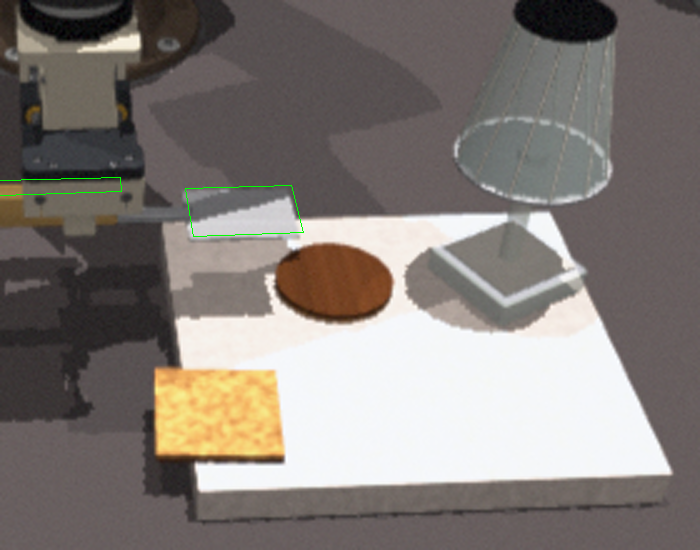

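The mat lies flat, dark side up, at (335,282) in the crop, well clear of the lamp base, and the square mat is unmoved. Retract and lay the spatula down.

Emit:
carry_out(
  plan=[
    [[0.03,0,-0.005],[0,0,0],255],
    [[0.036,0,0],[0,0,0],255],
    [[0.036,0,0],[0,0,0],255],
    [[0.036,0,0],[0,0,0],255],
    [[0.036,0,0],[0,0,0],255],
    [[0.036,0,0],[0,0,0],255],
    [[0.015,0,0],[0,0,0],255],
    [[0,0,0.022],[0,0,0],255],
    [[0,0,0.022],[0,0,0],255],
    [[0,0,0.022],[0,0,0],255],
    [[0,0,0.022],[0,0,0],255],
    [[0,0,0],[0,0,0],255],
  ],
)

```text
time_s: 10.65
tcp_pos: [0.4458, -0.287, 0.1914]
eef_rot: [179.6, 0.1, -94.7]
contact_force: [-0.8, -0.0, -1.8]
gripper_width: 0.0177
```

Emit:
carry_out(
  plan=[
    [[0,0,0.006],[0,0,0],255],
    [[0,0,0.004],[0,0,0],255],
    [[0,0,0.002],[0,0,0],255],
    [[0,0,0],[0,0,0],255],
    [[0,0,0],[0,0,0],255],
    [[0,0,0],[0,0,0],255],
  ],
)

```text
time_s: 11.15
tcp_pos: [0.4481, -0.2869, 0.1839]
eef_rot: [-179.9, -0.0, -94.6]
contact_force: [-0.3, 0.2, -1.2]
gripper_width: 0.0174
```

Emit:
carry_out(
  plan=[
    [[0,0,0.003],[0,0,0],255],
    [[0,0,0.0016],[0,0,0],255],
    [[0,0,0],[0,0,0],255],
    [[0,0,0],[0,0,0],255],
  ],
)

```text
time_s: 11.48
tcp_pos: [0.448, -0.2868, 0.1791]
eef_rot: [-180.0, -0.0, -94.6]
contact_force: [-1.7, 1.5, 6.2]
gripper_width: 0.0177
```

Contact with the counter (6 N up). Release, then rise straight up.

Emit:
carry_out(
  plan=[
    [[0,0,0],[0,0,0],0],
    [[0,0,0],[0,0,0],0],
    [[0,0,0],[0,0,0],0],
    [[0,0,0],[0,0,0],0],
    [[0,0,0],[0,0,0],0],
    [[0,0,0],[0,0,0],0],
    [[0,0,0],[0,0,0],0],
    [[0,0,0],[0,0,0],0],
    [[0,0,0],[0,0,0],0],
    [[0,0,0],[0,0,0],0],
  ],
)

```text
time_s: 12.32
tcp_pos: [0.4478, -0.2869, 0.1785]
eef_rot: [180.0, 0.0, -94.6]
contact_force: [0.2, -0.3, 0.7]
gripper_width: 0.0786
```

Emit:
carry_out(
  plan=[
    [[0,0,-0.01],[0,0,0],0],
    [[0,0,-0.02],[0,0,0],0],
    [[0,0,-0.03],[0,0,0],0],
    [[0,0,-0.03],[0,0,0],0],
    [[0,0,-0.03],[0,0,0],0],
    [[0,0,-0.03],[0,0,0],0],
    [[0,0,0],[0,0,0],0],
    [[0,0,0],[0,0,0],0],
  ],
)

```text
time_s: 12.98
tcp_pos: [0.4481, -0.2869, 0.3314]
eef_rot: [-179.7, -0.0, -94.6]
contact_force: [-0.3, 0.3, -1.2]
gripper_width: 0.0875
```

Run:
```python
from h import *
print(r.get_state()["time_s"],r.get_state()["gripper_width"])
cv2.imwrite("pics/s5.png",r.capture("scene")[:,:,::-1])
```

```text
12.9833 0.08751600879608504
```

View pics/s5.png

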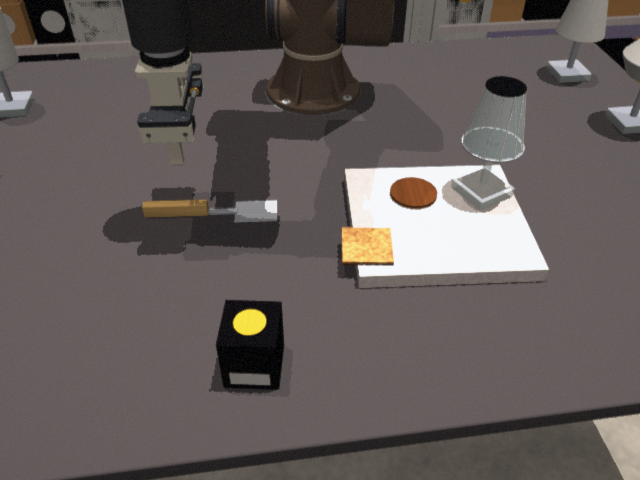

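The round mat is dark side up on the board at (413,193), the square mat is unmoved at (367,245), and the spatula lies flat on the counter at (210,210) with the gripper clear.

```bash
python3 -c "
from plant import r
print(r.close_job())"
```

```text
the job is handed in; nothing more can be done
None
```

The round mat is flipped and lies flat on the board, dark wooden side up, and the job is handed in at about 13 s of the 53 s limit. I gripped the spatula by its handle, slid the blade about 17 mm under the overhang and tipped the mat over its far edge. The fingers never came near the mat.

- **Round mat:** in the last scene image it is clear of the lamp.
- **Square mat:** it is at the same image position as at the start.
- **Spatula:** it was laid on the counter with a contact force of about 6 N, then released. The last image shows it lying flat, with the gripper open and well above it.

No check failed or disagreed, beyond offsets of about 2 mm between the camera overlays and the spatula. The last top-camera picture had the arm in the way, so the final check rests on the scene camera alone.

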